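# Set the beakers on their kiln discs

### The job

Get the pots ready for the glaze firing: stand each of the four straight-sided beakers upright in the middle of the setter disc of its own size on the kiln shelf, the smallest beaker on the smallest disc and so on up to the largest on the largest. Set each one down gently rather than dropping it, and leave the bowl and the bottle where they are.

Things in the scene. Friction and masses are not known exactly. Their poses are not given: they have to be found in the camera images.
- beaker_a: The smallest of four loose straight-sided round beakers of plain fired clay with pale slip spots, open at the top: 36 mm across outside, 46 mm tall, wall 5 mm, stands upright. Origin: centre of its underside; z up.
- beaker_b: The second smallest of four loose straight-sided round beakers of plain fired clay with pale slip spots, open at the top: 44 mm across outside, 66 mm tall, wall 5 mm, stands upright. Origin: centre of its underside; z up.
- beaker_c: The second largest of four loose straight-sided round beakers of plain fired clay with pale slip spots, open at the top: 52 mm across outside, 86 mm tall, wall 5 mm, stands upright. Origin: centre of its underside; z up.
- beaker_d: The largest of four loose straight-sided round beakers of plain fired clay with pale slip spots, open at the top: 60 mm across outside, 106 mm tall, wall 5 mm, stands upright. Origin: centre of its underside; z up.
- disc_a: The smallest of four flat round fired-clay setter discs, 64 mm across, 12 mm thick, fixed on a flat square kiln shelf (330 mm square, 20 mm thick, fixed to the bench) so that the disc's top is 32 mm above the bench. Origin: centre of its underside, 20 mm above the bench; z up. The pot that belongs on it is the smallest beaker.
- disc_b: The second smallest of four flat round fired-clay setter discs, 81 mm across, 12 mm thick, fixed on a flat square kiln shelf (330 mm square, 20 mm thick, fixed to the bench) so that the disc's top is 32 mm above the bench. Origin: centre of its underside, 20 mm above the bench; z up. The pot that belongs on it is the second smallest beaker.
- disc_c: The second largest of four flat round fired-clay setter discs, 98 mm across, 12 mm thick, fixed on a flat square kiln shelf (330 mm square, 20 mm thick, fixed to the bench) so that the disc's top is 32 mm above the bench. Origin: centre of its underside, 20 mm above the bench; z up. The pot that belongs on it is the second largest beaker.
- disc_d: The largest of four flat round fired-clay setter discs, 116 mm across, 12 mm thick, fixed on a flat square kiln shelf (330 mm square, 20 mm thick, fixed to the bench) so that the disc's top is 32 mm above the bench. Origin: centre of its underside, 20 mm above the bench; z up. The pot that belongs on it is the largest beaker.
- bowl: A small loose flared bowl of the same clay, not a beaker: foot 40 mm, rim 76 mm across, 40 mm tall. To be left alone. Origin: centre of its underside; z up.
- bottle: A loose round-bellied bottle vase of the same clay with a narrow neck, not a beaker: 64 mm across, 118 mm tall. To be left alone. Origin: centre of its underside; z up.
There are look-alikes about, which are no part of the job. What is shaped like the beaker_c but purple is not meant.

How it is judged:
At the end, for the whole second after the job is handed in: All four beakers stand upright (within 0.08 rad) and at rest on the disc of the same rank of size, each centred within 14 mm of its disc's centre, its underside on the disc's top (9 to 16 mm above the disc's underside) (horizontal distance between beaker_a and disc_a below 0.014 m and z of beaker_a in the frame of disc_a between 0.009 and 0.016 m and angle between each of beaker_a, beaker_b, beaker_c, beaker_d's own z axis and vertical below 0.08 rad and linear speed of each of beaker_a, beaker_b, beaker_c, beaker_d below 0.02 m/s and horizontal distance between beaker_b and disc_b below 0.014 m and z of beaker_b in the frame of disc_b between 0.009 and 0.016 m and horizontal distance between beaker_c and disc_c below 0.014 m and z of beaker_c in the frame of disc_c between 0.009 and 0.016 m and horizontal distance between beaker_d and disc_d below 0.014 m and z of beaker_d in the frame of disc_d between 0.009 and 0.016 m); the robot touches nothing.
It fails at once if A beaker is dropped: it falls free with its foot more than about 20 mm above the discs ((contact force between beaker_a and anything else below 0.01 N and height (world z) of beaker_a above 0.052 m) or (contact force between beaker_b and anything else below 0.01 N and height (world z) of beaker_b above 0.052 m) or (contact force between beaker_c and anything else below 0.01 N and height (world z) of beaker_c above 0.052 m) or (contact force between beaker_d and anything else below 0.01 N and height (world z) of beaker_d above 0.052 m)).
It fails at once if The bowl is moved by more than 20 mm or tipped (distance of bowl from where it was at the start of the episode above 0.02 m or angle between bowl's own z axis and vertical above 0.3 rad).
It fails at once if The bottle is moved by more than 20 mm or tipped (distance of bottle from where it was at the start of the episode above 0.02 m or angle between bottle's own z axis and vertical above 0.3 rad).
It also fails if it takes over 102 s, if anything falls off the work surface, if the arm or the gripper's body presses on something with over 40 N, if the wrist force passes 120 N, or if a joint passes its speed limit or range.

### The arm

A 6-joint arm with a two-finger parallel gripper is mounted at the origin on the work surface. World frame = base frame: x ahead of the robot, y to its left, z up, the work surface at z = 0. Lengths are in m, angles in rad, forces in N, time in s.
With the tool pointing down it reaches from about 0.375 to 0.975 m from the base axis. Payload 3.8 kg.
Tool frame: the origin (TCP) lies at the very end of the fingers, on their centre line; the grasp point (between the pads) lies 19 mm behind it; z points along the fingers, y is the line along which they close (so a half turn about z gives the same grasp; the last joint's range is limited). The gripper opens to 85 mm and grips with 20 to 120 N. Pads are 22 mm wide; open, the fingers measure 114 mm over their backs; the gripper's body (76 mm by 85 mm) begins 54 mm behind the grasp point. The pads swing forward as they close: fully open they stand 13 mm farther back than shut.
Start: joints at [-1.269, 0.264, 1.604, -0, 1.274, -0.037], TCP at [0.224, -0.637, 0.231] pointing down, gripper open.
Joint ranges: [-2.63, 2.63], [-0.94, 2.18], [0.31, 2.57], [-1.31, 4.45], [0, 2.66], [-2.55, 2.55]. Speed limits (rad/s): [2.57, 2.57, 3.14, 3.14, 3.14, 3.14].

### API

Orientations are given as a rotation vector (axis times angle).
In Python, from station import arm gives the robot as it stands.
- The arm moves only by the tool jog_arm, never from a script. Its argument "plan" is a list of rows, each an object of numbers: "tx", "ty", "tz": the shift along the tool's x, y, z in mm; "rx", "ry", "rz": the turn, a rotation vector about the tool's x, y, z in degrees; "hand": the finger opening in mm, from 0 to 85.4. A call has 1 to 12 rows; each row is the pose to reach, as a shift and turn from the pose commanded when the call began, along the tool's axes at that moment; what a row does not reach only later rows make up. A row lasts 1/8 s, in which the tool goes at most 62.5 mm and 10.7 degrees, less where a joint would pass 70% of its speed; a pose out of reach is approached as far as the arm can. A call with a gripper value outside its range is refused whole. The fingers move at their own pace and stop on an object; "newtons" is the grip in N (left out, the last holds). Time passes only in rows, so rows that repeat a pose let the fingers close. It gives the time, the measured TCP pose, the force, the opening and the grip force at its end, in the units of the state.
- arm.get_obs(): the state, without advancing time (a new reading comes with each control period).
- arm.snapshot(name): name is "side" or "top" or "wrist"; returns a dict with "color" (480x640x3 uint8, red, green, blue), "mtx" (3x3 intrinsics, pixels), "rvec" (rotation vector, rad) and "tvec" (3), from world to camera coordinates, as OpenCV has them; the wrist camera has in their place "tool_from_camera" (4x4, takes a point from camera to tool coordinates, whose origin is the TCP and whose axes are the flange's). Camera axes: x right, y down, z forward; pixel columns grow to the right and rows downward; lengths in m; the calibration is good to about 2 mm. A picture is of the moment at which its call begins: read the wrist's pose just before it. There is no depth.
- arm.finish_job(): hands the job in; it is judged then, once.
The state is a dict: "t": time; "joint_positions": joint angles; "qvel": joint speeds; "tau": joint torques, N m; "tcp_pos": TCP position; "orientation": TCP orientation; "ft_force": force on the tool from outside, world axes, zero at the start; "moment": the same for the moment, N m; "opening": finger opening in m; "finger_force": force on a finger pad.
Only numpy, scipy, OpenCV 4.12 (cv2) and the standard library are available. Lean on these libraries where they do the work, as an engineer would, in place of code of your own. Each camera call takes 0.05 s, during which the arm holds its last target. There are 200 camera calls.

## Working session

There is one attempt and no reset: what is moved stays moved. The work goes in short steps, Python scripts to look and compute and a tool call to move; the robot and the scene stay as the last step left them, time stands still between calls to the robot, and variables do not carry over. Pictures are saved under pics/ and viewed, at most 14 in all, crops included, and the job is handed in when it is done.

Besides the shell and the picture viewer there is one more tool, called after "Request:" as name([rows], argument=value, ...), one row to a line, values as JSON. jog_arm: Moves the arm, as the interface text tells. Its arguments: {"type":"object","properties":{"plan":{"type":"array"},"newtons":{"type":"number"}},"required":["plan"]}

```bash
ls; mkdir -p pics
python3 - <<'E'
from station import arm
import cv2,pickle
o=arm.get_obs();print(o)
d={}
for n in("top","side"):
    s=arm.snapshot(n);d[n]=s;cv2.imwrite(f"pics/{n}0.png",s["color"][:,:,::-1]);print(n,s["mtx"],s["rvec"],s["tvec"])
pickle.dump(d,open("s0.pkl","wb"))
E
```

```text
pics
{'t': 0.0, 'joint_positions': array([-1.26890342e+00,  2.64759851e-01,  1.60535707e+00,  9.20938853e-06,
        1.27371087e+00, -3.68939041e-02]), 'qvel': array([-9.26522343e-04,  1.07773175e-03,  2.52401756e-04, -2.11512082e-03,
       -8.81219025e-05,  6.83574174e-04]), 'tau': array([ 3.97270969e-04, -5.15107799e+01, -3.67317116e+01,  8.80017637e-05,
        1.29002100e-02,  1.30745966e-05]), 'tcp_pos': array([ 0.22412062, -0.63593662,  0.22996666]), 'orientation': array([-3.09444340e+00, -5.29245834e-01,  4.49814665e-04]), 'ft_force': array([ 0.02289854, -0.51315251,  0.74332322]), 'moment': array([-0.05210906,  0.00405246, -0.01363559]), 'finger_force': 0.0, 'opening': 0.08458721643133688}
top [[511.88302643   0.         322.50978891]
 [  0.         511.88302643 243.9001247 ]
 [  0.           0.           1.        ]] [ 2.19369497 -2.16785035  0.10362853] [-4.07895105e-04  4.25496429e-01  1.21257813e+00]
side [[443.73150882   0.         314.35603194]
 [  0.         443.73150882 236.90852106]
 [  0.           0.           1.        ]] [ 2.23213694 -0.4375973   0.19023513] [-0.39895979  0.15964161  0.74453248]
```

View pics/top0.png

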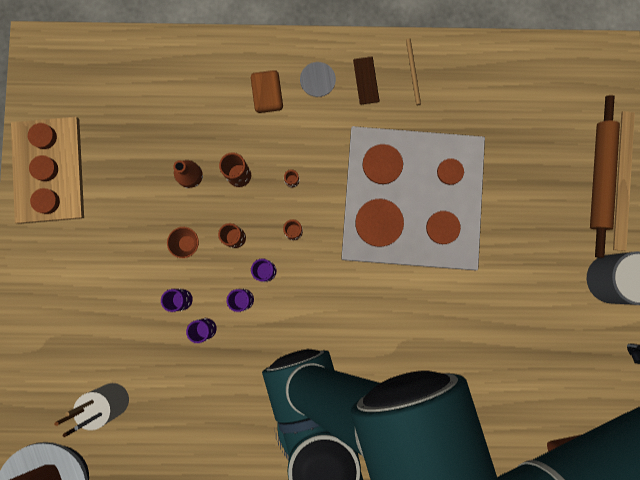

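View pics/side0.png

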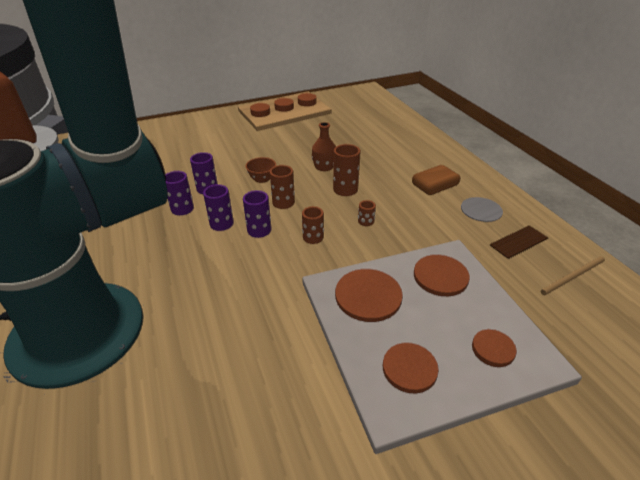

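The top view shows bottle (187,172), beaker d (235,168), a (291,178), b (292,230), c (231,235) and bowl (182,242). The discs are d (380,222), c (383,164), b (443,227) and a (450,172). The purple look-alikes are to the lower left, and the side view shows the same layout.

```bash
cat > h.py <<'E'
import numpy as np,cv2
def cast(s,px,z):
    R=cv2.Rodrigues(s["rvec"])[0];C=-R.T@np.ravel(s["tvec"])
    p=cv2.undistortPoints(np.float64(px).reshape(-1,1,2),s["mtx"],None).reshape(-1,2)
    d=np.c_[p,np.ones(len(p))]@R
    return C+d*((z-C[2])/d[:,2])[:,None],C
def blobs(s,lo=40,amin=80):
    hsv=cv2.cvtColor(s["color"],cv2.COLOR_RGB2HSV)
    m=cv2.inRange(hsv,(0,120,15),(13,255,255))
    m=cv2.morphologyEx(m,cv2.MORPH_CLOSE,np.ones((5,5)))
    c,_=cv2.findContours(m,cv2.RETR_EXTERNAL,cv2.CHAIN_APPROX_NONE)
    return m,[k for k in c if cv2.contourArea(k)>amin]
def at(cs,p): return next((c for c in cs if cv2.pointPolygonTest(c,p,False)>=0),None)
def beaker(s,c,r,h):
    "rim circle: contour on plane z=h; far side from camera nadir is the true rim"
    P,C=cast(s,c[:,0],h);P=P[:,:2];u=P.mean(0)-C[:2];u/=np.linalg.norm(u);v=np.array([-u[1],u[0]])
    a=(P@u);b=P@v
    return (a.max()-r)*u+(b.max()+b.min())/2*v, b.max()-b.min()
E
python3 - <<'E'
import pickle;from h import *
d=pickle.load(open("s0.pkl","rb"))
T={"a":((291,178),.018,.046),"b":((292,230),.022,.066),"c":((231,235),.026,.086),"d":((235,168),.030,.106),"bowl":((182,242),.038,.04),"bottle":((190,174),.032,.05)}
D={"a":(450,172),"b":(443,227),"c":(383,164),"d":(380,222)}
S=d["top"];m,cs=blobs(S)
sd=d["side"];m2,c2=blobs(sd)
for k,(p,r,h) in T.items():
    c=at(cs,p);
    if c is None: print(k,"none");continue
    q,w=beaker(S,c,r,h);print(k,q.round(4),"width",w.round(4),2*r, "range",np.hypot(*q).round(3))
    if k in"abcd":
        for z in (h,0): print("   side px",cv2.projectPoints(np.r_[q,z],sd["rvec"],sd["tvec"],sd["mtx"],None)[0].ravel().round(1))
for k,p in D.items():
    c=at(cs,p);P,_=cast(S,c[:,0],.032);e=cv2.fitEllipse(P[:,:2].astype(np.float32)*1000);print(k,np.round(e[0],1),np.round(e[1],1),"range",np.hypot(*e[0]).round(0))
for k,p in dict(a=(494,346),b=(410,366),c=(441,274),d=(369,294)).items():
    c=at(c2,p);P,_=cast(sd,c[:,0],.032);e=cv2.fitEllipse(P[:,:2].astype(np.float32)*1000);print("side",k,np.round(e[0],1),np.round(e[1],1))
print("cam",cast(S,[[0,0]],0)[1])
cv2.imwrite("pics/m.png",np.vstack([m[120:270,150:490],m2[100:400,150:490]]))
E
```

```text
a [0.5823 0.0823] width 0.0346 0.036 range 0.588
   side px [366.5 204.6]
   side px [365.1 221.8]
b [0.4562 0.076 ] width 0.0428 0.044 range 0.463
   side px [312.  212.5]
   side px [312.4 237.9]
c [0.4393 0.2175] width 0.0505 0.052 range 0.49
   side px [280.7 171.1]
   side px [282.9 203.2]
d [0.5941 0.2124] width 0.0588 0.06 range 0.631
   side px [346.4 150.3]
   side px [344.8 189.8]
bowl [0.4241 0.3348] width 0.0751 0.076 range 0.54
bottle [0.592  0.3331] width 0.0606 0.064 range 0.679
a [ 604.2 -301.3] [59.7 63.2] range 675.0
b [ 468.1 -282.7] [77.1 79.4] range 547.0
c [ 620.3 -137.5] [94.1 95.3] range 635.0
d [ 477.8 -130.2] [112.4 112.8] range 495.0
side a [ 601.2 -305. ] [61.5 68. ]
side b [ 465.9 -286.1] [78.2 83.4]
side c [ 617.7 -141.6] [ 95.2 102.4]
side d [ 476.  -133.7] [112.6 119.6]
cam [0.31857598 0.01393693 1.24487276]
```

View pics/m.png

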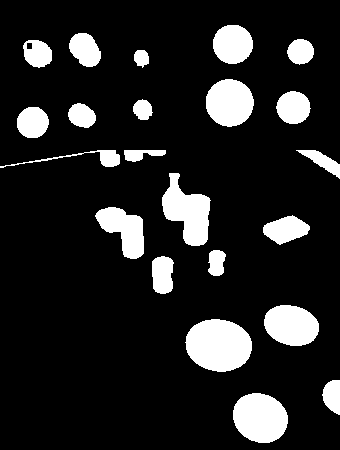

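```bash
cat > to.py <<'E'
import sys,numpy as np,cv2
from station import arm
o=arm.get_obs();R=cv2.Rodrigues(o["orientation"])[0]
print(round(o["t"],2),(o["tcp_pos"]*1000).round(1),(R.T*1).round(3)[0],"j1,6",o["joint_positions"][[0,5]].round(2))
for a in sys.argv[1:]:
    print(a,(R.T@(np.array(eval(a))-o["tcp_pos"]*1000)).round(1))
E
python3 to.py 582,82,230 582,82,8
```

```text
0.1 [ 224.2 -636.   230. ] [0.943 0.332 0.   ] j1,6 [-1.27 -0.04]
582,82,230 [ 576.2 -558.2    1.2]
582,82,8 [ 576.1 -557.8  223.2]
```

Request:
jog_arm([
  {"tx":48,"ty":-46},
  {"tx":92,"ty":-90},
  {"tx":136,"ty":-134},
  {"tx":180,"ty":-178},
  {"tx":224,"ty":-222},
  {"tx":268,"ty":-266},
  {"tx":312,"ty":-310},
  {"tx":356,"ty":-354},
  {"tx":400,"ty":-398},
  {"tx":444,"ty":-442},
  {"tx":488,"ty":-486},
  {"tx":530,"ty":-520,"hand":85},
])

```text
invalid input at $.plan[0]: expected keys tx, ty, tz, rx, ry, rz, hand
```

```bash
python3 to.py 582,82,230 582,82,8
```

```text
0.1 [ 224.2 -636.   230. ] [0.943 0.332 0.   ] j1,6 [-1.27 -0.04]
582,82,230 [ 576.2 -558.2    1.2]
582,82,8 [ 576.1 -557.8  223.2]
```

Request:
jog_arm([
  {"tx":144,"ty":-140,"tz":0,"rx":0,"ry":0,"rz":0,"hand":85},
  {"tx":144,"ty":-140,"tz":0,"rx":0,"ry":0,"rz":0,"hand":85},
  {"tx":288,"ty":-280,"tz":0,"rx":0,"ry":0,"rz":0,"hand":85},
  {"tx":288,"ty":-280,"tz":0,"rx":0,"ry":0,"rz":0,"hand":85},
  {"tx":288,"ty":-280,"tz":0,"rx":0,"ry":0,"rz":0,"hand":85},
  {"tx":432,"ty":-420,"tz":0,"rx":0,"ry":0,"rz":0,"hand":85},
  {"tx":432,"ty":-420,"tz":0,"rx":0,"ry":0,"rz":0,"hand":85},
  {"tx":432,"ty":-420,"tz":0,"rx":0,"ry":0,"rz":0,"hand":85},
  {"tx":576,"ty":-558,"tz":0,"rx":0,"ry":0,"rz":0,"hand":85},
  {"tx":576,"ty":-558,"tz":0,"rx":0,"ry":0,"rz":0,"hand":85},
  {"tx":576,"ty":-558,"tz":0,"rx":0,"ry":0,"rz":0,"hand":85},
  {"tx":576,"ty":-558,"tz":0,"rx":0,"ry":0,"rz":0,"hand":85},
])

```text
t: 1.6
tcp_pos: [0.5592, 0.0367, 0.231]
orientation: [3.096, 0.53, -0.0]
ft_force: [0.5, -0.9, 0.3]
opening: 0.0851
finger_force: 0.0
```

```bash
python3 to.py 582,82,230 582,82,8
```

```text
1.6 [559.2  36.7 231. ] [ 0.943  0.333 -0.   ] j1,6 [0.02 1.25]
582,82,230 [ 36.6 -35.1   0.9]
582,82,8 [ 36.7 -35.2 222.9]
```

Request:
jog_arm([
  {"tx":37,"ty":-35,"tz":0,"rx":0,"ry":0,"rz":0,"hand":85},
  {"tx":37,"ty":-35,"tz":40,"rx":0,"ry":0,"rz":0,"hand":85},
  {"tx":37,"ty":-35,"tz":90,"rx":0,"ry":0,"rz":0,"hand":85},
  {"tx":37,"ty":-35,"tz":110,"rx":0,"ry":0,"rz":0,"hand":85},
  {"tx":37,"ty":-35,"tz":120,"rx":0,"ry":0,"rz":0,"hand":85},
  {"tx":37,"ty":-35,"tz":120,"rx":0,"ry":0,"rz":0,"hand":85},
  {"tx":37,"ty":-35,"tz":120,"rx":0,"ry":0,"rz":0,"hand":85},
])

```text
t: 2.48
tcp_pos: [0.5837, 0.0799, 0.1133]
orientation: [3.096, 0.529, 0.005]
ft_force: [0.4, -0.5, -0.0]
opening: 0.0853
finger_force: 0.0
```

```bash
python3 to.py 582,82,8
python3 - <<'E'
from station import arm
import cv2
s=arm.snapshot("wrist");cv2.imwrite("pics/w1.png",s["color"][:,:,::-1])
E
```

```text
2.48 [583.7  79.9 113.3] [0.943 0.332 0.003] j1,6 [0.09 1.33]
582,82,8 [ -1.2  -2.6 105.3]
```

View pics/w1.png

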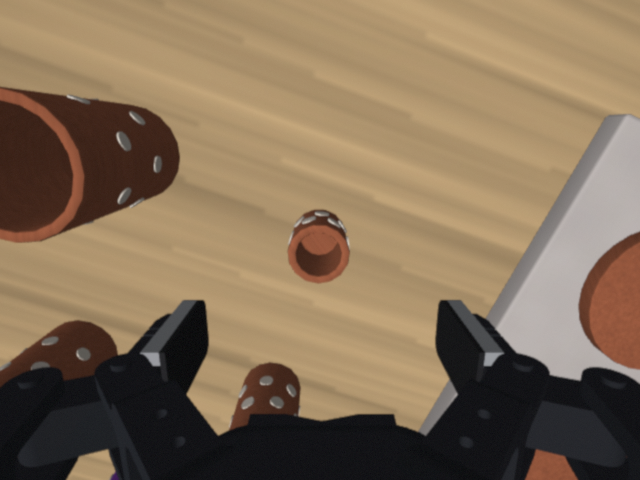

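The wrist view shows beaker a's rim at (319,250), midway between the fingers at columns 207 and 437. I'll go down now.

Request:
jog_arm([
  {"tx":-1,"ty":-2,"tz":40,"rx":0,"ry":0,"rz":0,"hand":85},
  {"tx":-1,"ty":-2,"tz":75,"rx":0,"ry":0,"rz":0,"hand":85},
  {"tx":-1,"ty":-2,"tz":95,"rx":0,"ry":0,"rz":0,"hand":85},
  {"tx":-1,"ty":-2,"tz":102,"rx":0,"ry":0,"rz":0,"hand":85},
  {"tx":-1,"ty":-2,"tz":102,"rx":0,"ry":0,"rz":0,"hand":60},
  {"tx":-1,"ty":-2,"tz":102,"rx":0,"ry":0,"rz":0,"hand":45},
  {"tx":-1,"ty":-2,"tz":102,"rx":0,"ry":0,"rz":0,"hand":40},
  {"tx":-1,"ty":-2,"tz":102,"rx":0,"ry":0,"rz":0,"hand":30},
  {"tx":-1,"ty":-2,"tz":102,"rx":0,"ry":0,"rz":0,"hand":30},
  {"tx":-1,"ty":-2,"tz":102,"rx":0,"ry":0,"rz":0,"hand":30},
], newtons=40)

```text
t: 3.78
tcp_pos: [0.5816, 0.0816, 0.0106]
orientation: [3.096, 0.53, 0.004]
ft_force: [-0.5, 1.0, 5.8]
opening: 0.0359
finger_force: 40.3
```

```bash
python3 to.py 583,81,130 604,-301,130 604,-301,43
```

```text
3.77 [581.6  81.6  10.6] [0.943 0.332 0.002] j1,6 [0.1  1.33]
583,81,130 [   1.4    1.1 -119.4]
604,-301,130 [-105.8  368.4 -119.4]
604,-301,43 [-106.   368.3  -32.4]
```

Request:
jog_arm([
  {"tx":0,"ty":0,"tz":-15,"rx":0,"ry":0,"rz":0,"hand":30},
  {"tx":0,"ty":0,"tz":-45,"rx":0,"ry":0,"rz":0,"hand":30},
  {"tx":0,"ty":0,"tz":-75,"rx":0,"ry":0,"rz":0,"hand":30},
  {"tx":-5,"ty":17,"tz":-90,"rx":0,"ry":0,"rz":0,"hand":30},
  {"tx":-15,"ty":52,"tz":-90,"rx":0,"ry":0,"rz":0,"hand":30},
  {"tx":-27,"ty":94,"tz":-90,"rx":0,"ry":0,"rz":0,"hand":30},
  {"tx":-40,"ty":139,"tz":-90,"rx":0,"ry":0,"rz":0,"hand":30},
  {"tx":-53,"ty":184,"tz":-90,"rx":0,"ry":0,"rz":0,"hand":30},
  {"tx":-66,"ty":229,"tz":-90,"rx":0,"ry":0,"rz":0,"hand":30},
  {"tx":-79,"ty":274,"tz":-90,"rx":0,"ry":0,"rz":0,"hand":30},
  {"tx":-91,"ty":316,"tz":-90,"rx":0,"ry":0,"rz":0,"hand":30},
  {"tx":-99,"ty":345,"tz":-90,"rx":0,"ry":0,"rz":0,"hand":30},
])

```text
t: 5.28
tcp_pos: [0.6005, -0.2799, 0.0988]
orientation: [-3.097, -0.527, 0.002]
ft_force: [0.1, 1.0, -0.3]
opening: 0.0362
finger_force: 40.0
```

```bash
python3 to.py 604,-301,100 604,-301,43
```

```text
5.28 [ 600.5 -279.9   98.8] [ 0.944  0.331 -0.001] j1,6 [-0.47  0.76]
604,-301,100 [-3.7 21.1 -1.2]
604,-301,43 [-3.6 21.1 55.8]
```

Request:
jog_arm([
  {"tx":-4,"ty":18,"tz":0,"rx":0,"ry":0,"rz":0,"hand":30},
  {"tx":-4,"ty":21,"tz":15,"rx":0,"ry":0,"rz":0,"hand":30},
  {"tx":-4,"ty":21,"tz":30,"rx":0,"ry":0,"rz":0,"hand":30},
  {"tx":-4,"ty":21,"tz":42,"rx":0,"ry":0,"rz":0,"hand":30},
  {"tx":-4,"ty":21,"tz":50,"rx":0,"ry":0,"rz":0,"hand":30},
  {"tx":-4,"ty":21,"tz":53,"rx":0,"ry":0,"rz":0,"hand":30},
  {"tx":-4,"ty":21,"tz":53,"rx":0,"ry":0,"rz":0,"hand":30},
  {"tx":-4,"ty":21,"tz":53,"rx":0,"ry":0,"rz":0,"hand":30},
])

```text
t: 6.28
tcp_pos: [0.6055, -0.2981, 0.047]
orientation: [3.096, 0.53, 0.002]
ft_force: [-0.1, 0.4, -0.8]
opening: 0.0357
finger_force: 40.0
```

```bash
python3 to.py 604,-301,43
```

```text
6.28 [ 605.5 -298.1   47. ] [0.943 0.333 0.001] j1,6 [-0.49  0.74]
604,-301,43 [-2.4  2.2  4. ]
```

Request:
jog_arm([
  {"tx":-2,"ty":2,"tz":1,"rx":0,"ry":0,"rz":0,"hand":30},
  {"tx":-2,"ty":2,"tz":2,"rx":0,"ry":0,"rz":0,"hand":30},
  {"tx":-2,"ty":2,"tz":3,"rx":0,"ry":0,"rz":0,"hand":30},
  {"tx":-2,"ty":2,"tz":4,"rx":0,"ry":0,"rz":0,"hand":30},
  {"tx":-2,"ty":2,"tz":4,"rx":0,"ry":0,"rz":0,"hand":30},
  {"tx":-2,"ty":2,"tz":4,"rx":0,"ry":0,"rz":0,"hand":30},
])

```text
t: 7.02
tcp_pos: [0.6037, -0.3005, 0.0427]
orientation: [3.097, 0.53, -0.0]
ft_force: [-2.6, -0.0, 4.9]
opening: 0.0357
finger_force: 40.3
```

Request:
jog_arm([
  {"tx":0,"ty":0,"tz":0,"rx":0,"ry":0,"rz":0,"hand":40},
  {"tx":0,"ty":0,"tz":0,"rx":0,"ry":0,"rz":0,"hand":60},
  {"tx":0,"ty":0,"tz":0,"rx":0,"ry":0,"rz":0,"hand":85},
  {"tx":0,"ty":0,"tz":0,"rx":0,"ry":0,"rz":0,"hand":85},
  {"tx":0,"ty":0,"tz":0,"rx":0,"ry":0,"rz":0,"hand":85},
  {"tx":0,"ty":0,"tz":-20,"rx":0,"ry":0,"rz":0,"hand":85},
  {"tx":0,"ty":0,"tz":-60,"rx":0,"ry":0,"rz":0,"hand":85},
  {"tx":0,"ty":0,"tz":-100,"rx":0,"ry":0,"rz":0,"hand":85},
  {"tx":0,"ty":0,"tz":-120,"rx":0,"ry":0,"rz":0,"hand":85},
  {"tx":0,"ty":0,"tz":-120,"rx":0,"ry":0,"rz":0,"hand":85},
])

```text
t: 8.28
tcp_pos: [0.6052, -0.3012, 0.1653]
orientation: [3.094, 0.529, 0.006]
ft_force: [0.0, 0.6, -0.5]
opening: 0.085
finger_force: 0.0
```

```bash
python3 to.py 456,76,160 456,76,22
python3 - <<'E'
from station import arm
import cv2
s=arm.snapshot("wrist");cv2.imwrite("pics/w2.png",s["color"][:,:,::-1])
E
```

```text
8.28 [ 605.2 -301.2  165.3] [0.943 0.332 0.003] j1,6 [-0.5   0.73]
456,76,160 [ -15.3 -405.4    3.7]
456,76,22 [ -15.8 -405.9  141.7]
```

View pics/w2.png

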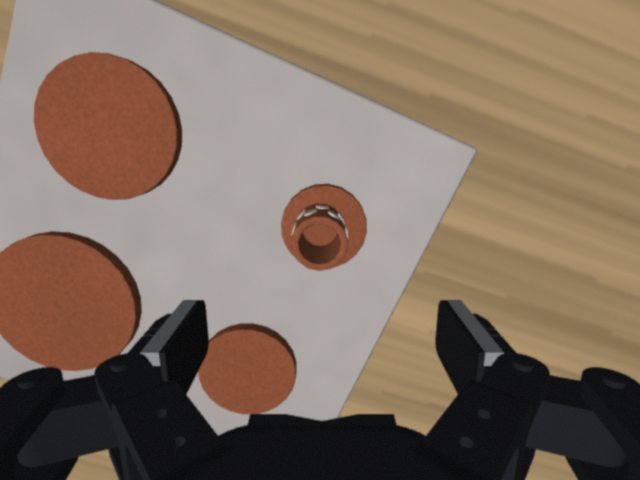

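Beaker a stands on its disc: rim at (320,243), disc around (324,227), consistent with being centred. Next is beaker b.

Request:
jog_arm([
  {"tx":-4,"ty":-100,"tz":0,"rx":0,"ry":0,"rz":0,"hand":85},
  {"tx":-4,"ty":-100,"tz":0,"rx":0,"ry":0,"rz":0,"hand":85},
  {"tx":-8,"ty":-200,"tz":0,"rx":0,"ry":0,"rz":0,"hand":85},
  {"tx":-8,"ty":-200,"tz":0,"rx":0,"ry":0,"rz":0,"hand":85},
  {"tx":-12,"ty":-300,"tz":0,"rx":0,"ry":0,"rz":0,"hand":85},
  {"tx":-12,"ty":-300,"tz":0,"rx":0,"ry":0,"rz":0,"hand":85},
  {"tx":-16,"ty":-405,"tz":0,"rx":0,"ry":0,"rz":0,"hand":85},
  {"tx":-16,"ty":-405,"tz":0,"rx":0,"ry":0,"rz":0,"hand":85},
  {"tx":-16,"ty":-405,"tz":20,"rx":0,"ry":0,"rz":0,"hand":85},
  {"tx":-16,"ty":-405,"tz":40,"rx":0,"ry":0,"rz":0,"hand":85},
  {"tx":-16,"ty":-405,"tz":40,"rx":0,"ry":0,"rz":0,"hand":85},
  {"tx":-16,"ty":-405,"tz":40,"rx":0,"ry":0,"rz":0,"hand":85},
])

```text
t: 9.82
tcp_pos: [0.4535, 0.076, 0.1217]
orientation: [-3.097, -0.529, 0.003]
ft_force: [0.2, -0.5, 0.2]
opening: 0.0852
finger_force: 0.0
```

```bash
python3 to.py 456,76,22
```

```text
9.82 [453.5  76.  121.7] [ 0.943  0.332 -0.002] j1,6 [0.11 1.34]
456,76,22 [ 2.5  0.9 99.7]
```

Request:
jog_arm([
  {"tx":2,"ty":0,"tz":30,"rx":0,"ry":0,"rz":0,"hand":85},
  {"tx":2,"ty":0,"tz":65,"rx":0,"ry":0,"rz":0,"hand":85},
  {"tx":2,"ty":0,"tz":90,"rx":0,"ry":0,"rz":0,"hand":85},
  {"tx":2,"ty":0,"tz":98,"rx":0,"ry":0,"rz":0,"hand":85},
  {"tx":2,"ty":0,"tz":98,"rx":0,"ry":0,"rz":0,"hand":65},
  {"tx":2,"ty":0,"tz":98,"rx":0,"ry":0,"rz":0,"hand":52},
  {"tx":2,"ty":0,"tz":98,"rx":0,"ry":0,"rz":0,"hand":48},
  {"tx":2,"ty":0,"tz":98,"rx":0,"ry":0,"rz":0,"hand":38},
  {"tx":2,"ty":0,"tz":98,"rx":0,"ry":0,"rz":0,"hand":38},
  {"tx":2,"ty":0,"tz":98,"rx":0,"ry":0,"rz":0,"hand":38},
], newtons=40)

```text
t: 11.08
tcp_pos: [0.4571, 0.077, 0.0256]
orientation: [3.096, 0.53, 0.004]
ft_force: [-2.1, -0.9, 5.8]
opening: 0.0441
finger_force: 40.6
```

```bash
python3 to.py 468,-282,120 468,-282,54
```

```text
11.07 [457.1  77.   25.6] [0.943 0.332 0.002] j1,6 [0.11 1.35]
468,-282,120 [-108.9  342.2  -94.4]
468,-282,54 [-109.   342.2  -28.4]
```

Request:
jog_arm([
  {"tx":0,"ty":0,"tz":-15,"rx":0,"ry":0,"rz":0,"hand":38},
  {"tx":0,"ty":0,"tz":-45,"rx":0,"ry":0,"rz":0,"hand":38},
  {"tx":0,"ty":0,"tz":-75,"rx":0,"ry":0,"rz":0,"hand":38},
  {"tx":-5,"ty":16,"tz":-90,"rx":0,"ry":0,"rz":0,"hand":38},
  {"tx":-15,"ty":48,"tz":-90,"rx":0,"ry":0,"rz":0,"hand":38},
  {"tx":-28,"ty":88,"tz":-90,"rx":0,"ry":0,"rz":0,"hand":38},
  {"tx":-42,"ty":131,"tz":-90,"rx":0,"ry":0,"rz":0,"hand":38},
  {"tx":-56,"ty":174,"tz":-90,"rx":0,"ry":0,"rz":0,"hand":38},
  {"tx":-70,"ty":217,"tz":-90,"rx":0,"ry":0,"rz":0,"hand":38},
  {"tx":-83,"ty":260,"tz":-90,"rx":0,"ry":0,"rz":0,"hand":38},
  {"tx":-95,"ty":300,"tz":-90,"rx":0,"ry":0,"rz":0,"hand":38},
  {"tx":-104,"ty":326,"tz":-90,"rx":0,"ry":0,"rz":0,"hand":38},
])

```text
t: 12.58
tcp_pos: [0.4651, -0.2679, 0.1141]
orientation: [3.097, 0.527, -0.001]
ft_force: [-0.2, 0.3, -0.9]
opening: 0.0435
finger_force: 40.9
```

```bash
python3 to.py 468,-282,57.6
```

```text
12.57 [ 465.1 -267.9  114.1] [ 0.944  0.331 -0.001] j1,6 [-0.57  0.67]
468,-282,57.6 [-1.9 14.3 56.5]
```

Request:
jog_arm([
  {"tx":-3,"ty":12,"tz":0,"rx":0,"ry":0,"rz":0,"hand":38},
  {"tx":-3,"ty":15,"tz":15,"rx":0,"ry":0,"rz":0,"hand":38},
  {"tx":-3,"ty":15,"tz":30,"rx":0,"ry":0,"rz":0,"hand":38},
  {"tx":-3,"ty":15,"tz":43,"rx":0,"ry":0,"rz":0,"hand":38},
  {"tx":-3,"ty":15,"tz":51,"rx":0,"ry":0,"rz":0,"hand":38},
  {"tx":-3,"ty":15,"tz":53,"rx":0,"ry":0,"rz":0,"hand":38},
  {"tx":-3,"ty":15,"tz":53,"rx":0,"ry":0,"rz":0,"hand":38},
  {"tx":-3,"ty":15,"tz":53,"rx":0,"ry":0,"rz":0,"hand":38},
])

```text
t: 13.58
tcp_pos: [0.4689, -0.2806, 0.0619]
orientation: [3.096, 0.53, 0.001]
ft_force: [0.0, -0.2, -0.9]
opening: 0.0438
finger_force: 40.9
```

```bash
python3 to.py 468,-282,57.6
```

```text
13.57 [ 468.9 -280.6   61.9] [0.943 0.332 0.001] j1,6 [-0.58  0.65]
468,-282,57.6 [-1.3  1.   4.3]
```

Request:
jog_arm([
  {"tx":-1,"ty":1,"tz":1,"rx":0,"ry":0,"rz":0,"hand":38},
  {"tx":-1,"ty":1,"tz":2,"rx":0,"ry":0,"rz":0,"hand":38},
  {"tx":-1,"ty":1,"tz":3,"rx":0,"ry":0,"rz":0,"hand":38},
  {"tx":-1,"ty":1,"tz":4,"rx":0,"ry":0,"rz":0,"hand":38},
  {"tx":-1,"ty":1,"tz":4,"rx":0,"ry":0,"rz":0,"hand":38},
  {"tx":-1,"ty":1,"tz":4,"rx":0,"ry":0,"rz":0,"hand":38},
])

```text
t: 14.32
tcp_pos: [0.4677, -0.2816, 0.0577]
orientation: [3.097, 0.53, -0.0]
ft_force: [-2.5, 0.9, 4.9]
opening: 0.0435
finger_force: 41.2
```

Contact; release and rise.

Request:
jog_arm([
  {"tx":0,"ty":0,"tz":0,"rx":0,"ry":0,"rz":0,"hand":48},
  {"tx":0,"ty":0,"tz":0,"rx":0,"ry":0,"rz":0,"hand":65},
  {"tx":0,"ty":0,"tz":0,"rx":0,"ry":0,"rz":0,"hand":85},
  {"tx":0,"ty":0,"tz":0,"rx":0,"ry":0,"rz":0,"hand":85},
  {"tx":0,"ty":0,"tz":0,"rx":0,"ry":0,"rz":0,"hand":85},
  {"tx":0,"ty":0,"tz":-20,"rx":0,"ry":0,"rz":0,"hand":85},
  {"tx":0,"ty":0,"tz":-60,"rx":0,"ry":0,"rz":0,"hand":85},
  {"tx":0,"ty":0,"tz":-100,"rx":0,"ry":0,"rz":0,"hand":85},
  {"tx":0,"ty":0,"tz":-120,"rx":0,"ry":0,"rz":0,"hand":85},
  {"tx":0,"ty":0,"tz":-120,"rx":0,"ry":0,"rz":0,"hand":85},
])

```text
t: 15.58
tcp_pos: [0.4691, -0.2825, 0.1796]
orientation: [3.093, 0.529, 0.006]
ft_force: [-0.8, -0.4, -0.8]
opening: 0.085
finger_force: 0.0
```

```bash
python3 to.py 439,217,180 439,217,36
```

```text
15.57 [ 469.1 -282.5  179.6] [0.943 0.332 0.003] j1,6 [-0.59  0.64]
439,217,180 [ 137.6 -481.2   -1.9]
439,217,36 [ 137.2 -481.7  142.1]
```

Request:
jog_arm([
  {"tx":34,"ty":-120,"tz":0,"rx":0,"ry":0,"rz":0,"hand":85},
  {"tx":34,"ty":-120,"tz":0,"rx":0,"ry":0,"rz":0,"hand":85},
  {"tx":68,"ty":-240,"tz":0,"rx":0,"ry":0,"rz":0,"hand":85},
  {"tx":68,"ty":-240,"tz":0,"rx":0,"ry":0,"rz":0,"hand":85},
  {"tx":102,"ty":-360,"tz":0,"rx":0,"ry":0,"rz":0,"hand":85},
  {"tx":102,"ty":-360,"tz":0,"rx":0,"ry":0,"rz":0,"hand":85},
  {"tx":137,"ty":-481,"tz":0,"rx":0,"ry":0,"rz":0,"hand":85},
  {"tx":137,"ty":-481,"tz":0,"rx":0,"ry":0,"rz":0,"hand":85},
  {"tx":137,"ty":-481,"tz":0,"rx":0,"ry":0,"rz":0,"hand":85},
  {"tx":137,"ty":-481,"tz":20,"rx":0,"ry":0,"rz":0,"hand":85},
  {"tx":137,"ty":-481,"tz":40,"rx":0,"ry":0,"rz":0,"hand":85},
  {"tx":137,"ty":-481,"tz":40,"rx":0,"ry":0,"rz":0,"hand":85},
])

```text
t: 17.08
tcp_pos: [0.4348, 0.2156, 0.1343]
orientation: [3.095, 0.528, -0.01]
ft_force: [0.0, 0.2, -0.1]
opening: 0.0848
finger_force: 0.0
```

```bash
python3 to.py 439,217,36
```

```text
17.07 [434.8 215.6 134.3] [ 0.943  0.331 -0.006] j1,6 [0.41 1.64]
439,217,36 [ 5.  -0.  98.2]
```

Request:
jog_arm([
  {"tx":3,"ty":0,"tz":0,"rx":0,"ry":0,"rz":0,"hand":85},
  {"tx":3,"ty":0,"tz":0,"rx":0,"ry":0,"rz":0,"hand":85},
])

```text
t: 17.32
tcp_pos: [0.441, 0.2185, 0.1382]
orientation: [-3.096, -0.529, -0.003]
ft_force: [0.2, 0.7, 0.9]
opening: 0.085
finger_force: 0.0
```

```bash
python3 to.py 439,217,36
```

```text
17.32 [441.  218.5 138.2] [0.943 0.332 0.002] j1,6 [0.41 1.64]
439,217,36 [ -2.5   0.8 102.2]
```

Request:
jog_arm([
  {"tx":-2,"ty":0,"tz":30,"rx":0,"ry":0,"rz":0,"hand":85},
  {"tx":-2,"ty":0,"tz":65,"rx":0,"ry":0,"rz":0,"hand":85},
  {"tx":-2,"ty":0,"tz":90,"rx":0,"ry":0,"rz":0,"hand":85},
  {"tx":-2,"ty":0,"tz":101,"rx":0,"ry":0,"rz":0,"hand":85},
  {"tx":-2,"ty":0,"tz":101,"rx":0,"ry":0,"rz":0,"hand":70},
  {"tx":-2,"ty":0,"tz":101,"rx":0,"ry":0,"rz":0,"hand":60},
  {"tx":-2,"ty":0,"tz":101,"rx":0,"ry":0,"rz":0,"hand":55},
  {"tx":-2,"ty":0,"tz":101,"rx":0,"ry":0,"rz":0,"hand":46},
  {"tx":-2,"ty":0,"tz":101,"rx":0,"ry":0,"rz":0,"hand":46},
  {"tx":-2,"ty":0,"tz":101,"rx":0,"ry":0,"rz":0,"hand":46},
], newtons=45)

```text
t: 18.58
tcp_pos: [0.4394, 0.2184, 0.0378]
orientation: [-3.096, -0.53, -0.004]
ft_force: [-0.9, -0.7, 6.9]
opening: 0.052
finger_force: 47.2
```

```bash
python3 to.py 620,-137,140 620,-137,70
```

```text
18.57 [439.4 218.4  37.8] [0.943 0.332 0.003] j1,6 [0.41 1.64]
620,-137,140 [  52.5  395.3 -102.1]
620,-137,70 [ 52.3 395.3 -32.1]
```

Request:
jog_arm([
  {"tx":0,"ty":0,"tz":-15,"rx":0,"ry":0,"rz":0,"hand":46},
  {"tx":0,"ty":0,"tz":-45,"rx":0,"ry":0,"rz":0,"hand":46},
  {"tx":0,"ty":0,"tz":-75,"rx":0,"ry":0,"rz":0,"hand":46},
  {"tx":2,"ty":16,"tz":-90,"rx":0,"ry":0,"rz":0,"hand":46},
  {"tx":7,"ty":50,"tz":-90,"rx":0,"ry":0,"rz":0,"hand":46},
  {"tx":13,"ty":95,"tz":-90,"rx":0,"ry":0,"rz":0,"hand":46},
  {"tx":19,"ty":145,"tz":-90,"rx":0,"ry":0,"rz":0,"hand":46},
  {"tx":26,"ty":195,"tz":-90,"rx":0,"ry":0,"rz":0,"hand":46},
  {"tx":32,"ty":245,"tz":-90,"rx":0,"ry":0,"rz":0,"hand":46},
  {"tx":39,"ty":295,"tz":-90,"rx":0,"ry":0,"rz":0,"hand":46},
  {"tx":45,"ty":340,"tz":-90,"rx":0,"ry":0,"rz":0,"hand":46},
  {"tx":50,"ty":372,"tz":-90,"rx":0,"ry":0,"rz":0,"hand":46},
])

```text
t: 20.08
tcp_pos: [0.6089, -0.1195, 0.1259]
orientation: [3.097, 0.527, -0.001]
ft_force: [0.1, 0.4, -1.4]
opening: 0.0521
finger_force: 47.3
```

```bash
python3 to.py 620,-137,69.8
```

```text
20.07 [ 608.9 -119.5  125.9] [ 0.944  0.331 -0.001] j1,6 [-0.23  1.  ]
620,-137,69.8 [ 4.8 20.2 56. ]
```

Request:
jog_arm([
  {"tx":4,"ty":17,"tz":0,"rx":0,"ry":0,"rz":0,"hand":46},
  {"tx":4,"ty":20,"tz":15,"rx":0,"ry":0,"rz":0,"hand":46},
  {"tx":4,"ty":20,"tz":30,"rx":0,"ry":0,"rz":0,"hand":46},
  {"tx":4,"ty":20,"tz":42,"rx":0,"ry":0,"rz":0,"hand":46},
  {"tx":4,"ty":20,"tz":50,"rx":0,"ry":0,"rz":0,"hand":46},
  {"tx":4,"ty":20,"tz":52,"rx":0,"ry":0,"rz":0,"hand":46},
  {"tx":4,"ty":20,"tz":52,"rx":0,"ry":0,"rz":0,"hand":46},
  {"tx":4,"ty":20,"tz":52,"rx":0,"ry":0,"rz":0,"hand":46},
])

```text
t: 21.08
tcp_pos: [0.6198, -0.1339, 0.075]
orientation: [3.096, 0.53, 0.002]
ft_force: [-0.2, 0.2, -0.7]
opening: 0.0522
finger_force: 47.3
```

```bash
python3 to.py 620,-137,69.8
```

```text
21.07 [ 619.8 -133.9   75. ] [0.943 0.332 0.001] j1,6 [-0.25  0.98]
620,-137,69.8 [-0.9  3.   5.2]
```

Request:
jog_arm([
  {"tx":-1,"ty":3,"tz":1,"rx":0,"ry":0,"rz":0,"hand":46},
  {"tx":-1,"ty":3,"tz":2,"rx":0,"ry":0,"rz":0,"hand":46},
  {"tx":-1,"ty":3,"tz":3,"rx":0,"ry":0,"rz":0,"hand":46},
  {"tx":-1,"ty":3,"tz":4,"rx":0,"ry":0,"rz":0,"hand":46},
  {"tx":-1,"ty":3,"tz":5,"rx":0,"ry":0,"rz":0,"hand":46},
  {"tx":-1,"ty":3,"tz":5,"rx":0,"ry":0,"rz":0,"hand":46},
  {"tx":-1,"ty":3,"tz":5,"rx":0,"ry":0,"rz":0,"hand":46},
])

```text
t: 21.95
tcp_pos: [0.6194, -0.137, 0.0699]
orientation: [3.097, 0.53, 0.0]
ft_force: [-3.4, 0.2, 5.6]
opening: 0.052
finger_force: 47.7
```

Request:
jog_arm([
  {"tx":0,"ty":0,"tz":0,"rx":0,"ry":0,"rz":0,"hand":56},
  {"tx":0,"ty":0,"tz":0,"rx":0,"ry":0,"rz":0,"hand":70},
  {"tx":0,"ty":0,"tz":0,"rx":0,"ry":0,"rz":0,"hand":85},
  {"tx":0,"ty":0,"tz":0,"rx":0,"ry":0,"rz":0,"hand":85},
  {"tx":0,"ty":0,"tz":0,"rx":0,"ry":0,"rz":0,"hand":85},
  {"tx":0,"ty":0,"tz":-20,"rx":0,"ry":0,"rz":0,"hand":85},
  {"tx":0,"ty":0,"tz":-60,"rx":0,"ry":0,"rz":0,"hand":85},
  {"tx":0,"ty":0,"tz":-100,"rx":0,"ry":0,"rz":0,"hand":85},
  {"tx":0,"ty":0,"tz":-130,"rx":0,"ry":0,"rz":0,"hand":85},
  {"tx":0,"ty":0,"tz":-130,"rx":0,"ry":0,"rz":0,"hand":85},
  {"tx":0,"ty":0,"tz":-130,"rx":0,"ry":0,"rz":0,"hand":85},
])

```text
t: 23.32
tcp_pos: [0.619, -0.137, 0.1995]
orientation: [3.097, 0.53, 0.0]
ft_force: [0.0, 0.4, -0.2]
opening: 0.0851
finger_force: 0.0
```

```bash
python3 to.py 594,212,180 594,212,48
```

```text
23.32 [ 619.  -137.   199.5] [0.943 0.332 0.   ] j1,6 [-0.26  0.98]
594,212,180 [  92.3 -337.4   19.4]
594,212,48 [  92.3 -337.5  151.4]
```

Request:
jog_arm([
  {"tx":31,"ty":-112,"tz":0,"rx":0,"ry":0,"rz":0,"hand":85},
  {"tx":31,"ty":-112,"tz":0,"rx":0,"ry":0,"rz":0,"hand":85},
  {"tx":61,"ty":-224,"tz":0,"rx":0,"ry":0,"rz":0,"hand":85},
  {"tx":61,"ty":-224,"tz":0,"rx":0,"ry":0,"rz":0,"hand":85},
  {"tx":92,"ty":-337,"tz":0,"rx":0,"ry":0,"rz":0,"hand":85},
  {"tx":92,"ty":-337,"tz":0,"rx":0,"ry":0,"rz":0,"hand":85},
  {"tx":92,"ty":-337,"tz":20,"rx":0,"ry":0,"rz":0,"hand":85},
  {"tx":92,"ty":-337,"tz":40,"rx":0,"ry":0,"rz":0,"hand":85},
  {"tx":92,"ty":-337,"tz":50,"rx":0,"ry":0,"rz":0,"hand":85},
  {"tx":92,"ty":-337,"tz":50,"rx":0,"ry":0,"rz":0,"hand":85},
  {"tx":92,"ty":-337,"tz":50,"rx":0,"ry":0,"rz":0,"hand":85},
  {"tx":92,"ty":-337,"tz":50,"rx":0,"ry":0,"rz":0,"hand":85},
])

```text
t: 24.82
tcp_pos: [0.5949, 0.2111, 0.1504]
orientation: [-3.097, -0.528, -0.003]
ft_force: [0.8, -0.6, 0.1]
opening: 0.0849
finger_force: 0.0
```

```bash
python3 to.py 594,212,48
```

```text
24.82 [594.9 211.1 150.4] [0.943 0.332 0.002] j1,6 [0.3  1.53]
594,212,48 [ -0.8  -1.2 102.4]
```

Request:
jog_arm([
  {"tx":-1,"ty":-1,"tz":20,"rx":0,"ry":0,"rz":0,"hand":85},
  {"tx":-1,"ty":-1,"tz":50,"rx":0,"ry":0,"rz":0,"hand":85},
  {"tx":-1,"ty":-1,"tz":80,"rx":0,"ry":0,"rz":0,"hand":85},
  {"tx":-1,"ty":-1,"tz":98,"rx":0,"ry":0,"rz":0,"hand":85},
  {"tx":-1,"ty":-1,"tz":101,"rx":0,"ry":0,"rz":0,"hand":75},
  {"tx":-1,"ty":-1,"tz":101,"rx":0,"ry":0,"rz":0,"hand":68},
  {"tx":-1,"ty":-1,"tz":101,"rx":0,"ry":0,"rz":0,"hand":63},
  {"tx":-1,"ty":-1,"tz":101,"rx":0,"ry":0,"rz":0,"hand":54},
  {"tx":-1,"ty":-1,"tz":101,"rx":0,"ry":0,"rz":0,"hand":54},
  {"tx":-1,"ty":-1,"tz":101,"rx":0,"ry":0,"rz":0,"hand":54},
], newtons=50)

```text
t: 26.08
tcp_pos: [0.5944, 0.2124, 0.0502]
orientation: [-3.096, -0.529, -0.005]
ft_force: [0.6, -0.8, 5.6]
opening: 0.0601
finger_force: 54.5
```

```bash
python3 to.py 478,-130,140 478,-130,82
```

```text
26.07 [594.4 212.4  50.2] [0.943 0.332 0.003] j1,6 [0.3  1.54]
478,-130,140 [-223.2  284.3  -90.6]
478,-130,82 [-223.4  284.2  -32.6]
```

Request:
jog_arm([
  {"tx":0,"ty":0,"tz":-15,"rx":0,"ry":0,"rz":0,"hand":54},
  {"tx":0,"ty":0,"tz":-45,"rx":0,"ry":0,"rz":0,"hand":54},
  {"tx":0,"ty":0,"tz":-75,"rx":0,"ry":0,"rz":0,"hand":54},
  {"tx":-11,"ty":14,"tz":-90,"rx":0,"ry":0,"rz":0,"hand":54},
  {"tx":-33,"ty":42,"tz":-90,"rx":0,"ry":0,"rz":0,"hand":54},
  {"tx":-60,"ty":76,"tz":-90,"rx":0,"ry":0,"rz":0,"hand":54},
  {"tx":-88,"ty":112,"tz":-90,"rx":0,"ry":0,"rz":0,"hand":54},
  {"tx":-116,"ty":148,"tz":-90,"rx":0,"ry":0,"rz":0,"hand":54},
  {"tx":-144,"ty":184,"tz":-90,"rx":0,"ry":0,"rz":0,"hand":54},
  {"tx":-172,"ty":220,"tz":-90,"rx":0,"ry":0,"rz":0,"hand":54},
  {"tx":-197,"ty":250,"tz":-90,"rx":0,"ry":0,"rz":0,"hand":54},
  {"tx":-213,"ty":271,"tz":-90,"rx":0,"ry":0,"rz":0,"hand":54},
])

```text
t: 27.58
tcp_pos: [0.4793, -0.1162, 0.1375]
orientation: [-3.097, -0.527, 0.004]
ft_force: [-0.3, -0.8, -2.4]
opening: 0.0601
finger_force: 54.3
```

```bash
python3 to.py 478,-130,82.2
```

```text
27.57 [ 479.3 -116.2  137.5] [ 0.944  0.331 -0.002] j1,6 [-0.29  0.95]
478,-130,82.2 [-5.7 12.7 55.3]
```

Request:
jog_arm([
  {"tx":-6,"ty":11,"tz":0,"rx":0,"ry":0,"rz":0,"hand":54},
  {"tx":-7,"ty":13,"tz":15,"rx":0,"ry":0,"rz":0,"hand":54},
  {"tx":-7,"ty":13,"tz":30,"rx":0,"ry":0,"rz":0,"hand":54},
  {"tx":-7,"ty":13,"tz":42,"rx":0,"ry":0,"rz":0,"hand":54},
  {"tx":-7,"ty":13,"tz":49,"rx":0,"ry":0,"rz":0,"hand":54},
  {"tx":-7,"ty":13,"tz":51,"rx":0,"ry":0,"rz":0,"hand":54},
  {"tx":-7,"ty":13,"tz":51,"rx":0,"ry":0,"rz":0,"hand":54},
  {"tx":-7,"ty":13,"tz":51,"rx":0,"ry":0,"rz":0,"hand":54},
])

```text
t: 28.58
tcp_pos: [0.4802, -0.1291, 0.0879]
orientation: [3.096, 0.53, 0.002]
ft_force: [-1.0, -0.3, -2.0]
opening: 0.0598
finger_force: 54.4
```

```bash
python3 to.py 478,-130,82.2
```

```text
28.57 [ 480.2 -129.1   87.9] [0.943 0.332 0.001] j1,6 [-0.31  0.92]
478,-130,82.2 [-2.4  0.1  5.7]
```

Request:
jog_arm([
  {"tx":-2,"ty":0,"tz":1,"rx":0,"ry":0,"rz":0,"hand":54},
  {"tx":-2,"ty":0,"tz":2,"rx":0,"ry":0,"rz":0,"hand":54},
  {"tx":-2,"ty":0,"tz":3,"rx":0,"ry":0,"rz":0,"hand":54},
  {"tx":-2,"ty":0,"tz":4,"rx":0,"ry":0,"rz":0,"hand":54},
  {"tx":-2,"ty":0,"tz":5,"rx":0,"ry":0,"rz":0,"hand":54},
  {"tx":-2,"ty":0,"tz":5.5,"rx":0,"ry":0,"rz":0,"hand":54},
  {"tx":-2,"ty":0,"tz":5.5,"rx":0,"ry":0,"rz":0,"hand":54},
  {"tx":-2,"ty":0,"tz":5.5,"rx":0,"ry":0,"rz":0,"hand":54},
])

```text
t: 29.58
tcp_pos: [0.4779, -0.1296, 0.0822]
orientation: [3.097, 0.53, 0.0]
ft_force: [-2.2, 1.0, 3.3]
opening: 0.0603
finger_force: 54.8
```

Request:
jog_arm([
  {"tx":0,"ty":0,"tz":0,"rx":0,"ry":0,"rz":0,"hand":64},
  {"tx":0,"ty":0,"tz":0,"rx":0,"ry":0,"rz":0,"hand":75},
  {"tx":0,"ty":0,"tz":0,"rx":0,"ry":0,"rz":0,"hand":85},
  {"tx":0,"ty":0,"tz":0,"rx":0,"ry":0,"rz":0,"hand":85},
  {"tx":0,"ty":0,"tz":0,"rx":0,"ry":0,"rz":0,"hand":85},
  {"tx":0,"ty":0,"tz":-20,"rx":0,"ry":0,"rz":0,"hand":85},
  {"tx":0,"ty":0,"tz":-60,"rx":0,"ry":0,"rz":0,"hand":85},
  {"tx":0,"ty":0,"tz":-110,"rx":0,"ry":0,"rz":0,"hand":85},
  {"tx":0,"ty":0,"tz":-150,"rx":0,"ry":0,"rz":0,"hand":85},
  {"tx":0,"ty":0,"tz":-150,"rx":0,"ry":0,"rz":0,"hand":85},
  {"tx":0,"ty":0,"tz":-150,"rx":0,"ry":0,"rz":0,"hand":85},
])

```text
t: 30.95
tcp_pos: [0.4774, -0.1295, 0.2312]
orientation: [-3.096, -0.53, 0.001]
ft_force: [-0.4, 0.8, -0.0]
opening: 0.0847
finger_force: 0.0
```

```bash
python3 to.py 290,-500,240
```

```text
30.95 [ 477.4 -129.5  231.2] [ 0.943  0.332 -0.001] j1,6 [-0.32  0.92]
290,-500,240 [-299.9  287.2   -8.8]
```

Request:
jog_arm([
  {"tx":-100,"ty":96,"tz":0,"rx":0,"ry":0,"rz":0,"hand":85},
  {"tx":-100,"ty":96,"tz":0,"rx":0,"ry":0,"rz":0,"hand":85},
  {"tx":-200,"ty":192,"tz":0,"rx":0,"ry":0,"rz":0,"hand":85},
  {"tx":-200,"ty":192,"tz":0,"rx":0,"ry":0,"rz":0,"hand":85},
  {"tx":-200,"ty":192,"tz":0,"rx":0,"ry":0,"rz":0,"hand":85},
  {"tx":-300,"ty":287,"tz":0,"rx":0,"ry":0,"rz":0,"hand":85},
  {"tx":-300,"ty":287,"tz":0,"rx":0,"ry":0,"rz":0,"hand":85},
  {"tx":-300,"ty":287,"tz":0,"rx":0,"ry":0,"rz":0,"hand":85},
  {"tx":-300,"ty":287,"tz":0,"rx":0,"ry":0,"rz":0,"hand":85},
])

```text
t: 32.08
tcp_pos: [0.2894, -0.4993, 0.2295]
orientation: [-3.093, -0.526, 0.001]
ft_force: [-0.5, 0.6, 0.5]
opening: 0.0852
finger_force: 0.0
```

Run:
```python
from station import arm
import cv2,numpy as np
t=arm.snapshot("top")["color"];s=arm.snapshot("side")["color"]
im=np.vstack([cv2.resize(t[110:280,150:500],(700,340)),np.pad(s[130:390,140:560],((0,0),(0,280),(0,0)))])
cv2.imwrite("pics/end.png",im[:,:,::-1])
```

```text
(no output)
```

View pics/end.png

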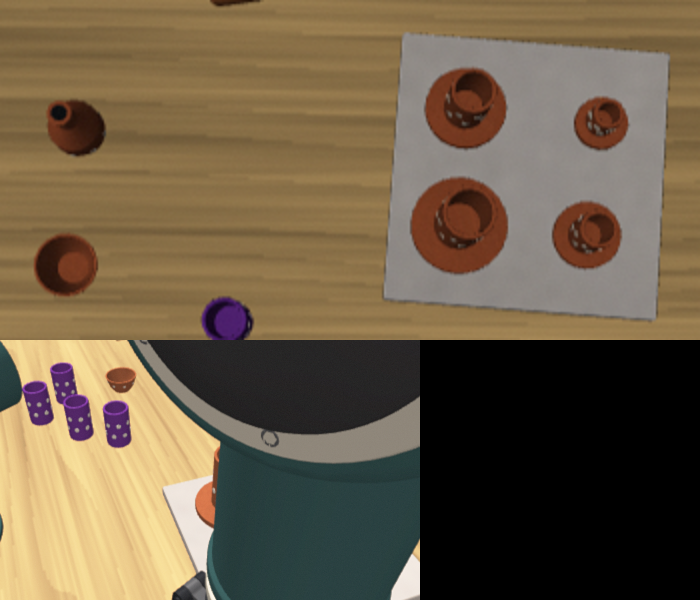

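All four beakers stand on their discs, with rims in the crop at c (473,92), a (607,115), d (470,215) and b (598,230). The bowl and bottle haven't moved. I'll check the centring numerically by casting these rim centres at rim height.

Run:
```python
import pickle;from h import *
S=pickle.load(open("s0.pkl","rb"))["top"]
for k,p,h,c in (("a",(607,115),.046,(604,-301)),("b",(598,230),.066,(468,-283)),("c",(473,92),.086,(620,-137)),("d",(470,215),.106,(478,-130))):
    q,_=cast(S,[(150+p[0]/2,110+p[1]/2)],h+.032);print(k,(q[0,:2]*1000).round(),c)
```

```text
a [ 602. -297.] (604, -301)
b [ 465. -280.] (468, -283)
c [ 617. -136.] (620, -137)
d [ 475. -130.] (478, -130)
```

Each beaker is within about 5 mm of its disc's centre, so I'm handing in.

```bash
python3 -c "
from station import arm
print(arm.finish_job())"
```

```text
the job is handed in; nothing more can be done
None
```

All four beakers stand upright on their matching setter discs, each measured within about 5 mm of centre; the bowl and bottle were left untouched, and the job was handed in at about 32 s (no verdict was returned).

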